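# Tip the parts bin so the weld bosses gather in its yellow corner

## Robot

A 6-joint arm with a two-finger parallel gripper is mounted at the origin on the work surface. World frame = base frame: x ahead of the robot, y to its left, z up, the work surface at z = 0. Lengths are in mm, angles in rad, forces in N, time in s.
With the tool pointing down it reaches from about 300 to 775 mm from the base axis. Payload 14.6 kg.
Tool frame: the origin (TCP) lies between the finger pads; the fingertips stand 22 mm ahead of it and the grasp point (between the pads) lies 3 mm ahead of it (manip.tcp_to_tips is the distance from the TCP to the fingertips, in mm); y points along the fingers, z is the direction in which the jaws open and shut, and the axes are right-handed (so a half turn about y gives the same grasp; the last joint's range is limited). The gripper opens to 94 mm and grips with 3 to 60 N. Pads are 16 mm wide; open, the fingers measure 119 mm over their backs; the gripper's body (75 mm by 177 mm) begins 78 mm behind the grasp point.
Start: joints at [-1.249, 0.3, 1.521, -0, 1.321, -0.067], TCP at [208.485, -508.943, 227.446] pointing down, gripper open.
Joint ranges: [-3.03, 3.03], [-0.79, 2.21], [0.23, 2.52], [-1.04, 4.18], [0, 3.07], [-2.55, 2.55]. Speed limits (rad/s): [2.22, 2.22, 2.57, 3.14, 3.14, 3.14].

## Interface

Orientations are given as [roll, pitch, yaw] about the fixed x, y, z axes, in that order (R = Rz(yaw) Ry(pitch) Rx(roll)).
In Python, from cell import manip gives the robot as it stands.
- The arm moves only by the shell command python3 -m jog 'ROWS' [OPENING] [FORCE]. ROWS is JSON, one flat list of numbers, 6 for each row, row after row: the shift along the tool's x, y, z in mm, then the turn, a rotation vector about the tool's x, y, z in degrees. A call has 1 to 10 rows; each row is the pose to reach, as a shift and turn from the pose commanded when the call began, along the tool's axes at that moment; what a row does not reach only later rows make up. A row lasts 1/12 s, in which the tool goes at most 41.7 mm and 7.16 degrees, less where a joint would pass 70% of its speed; a pose out of reach is approached as far as the arm can. A call with a gripper value outside its range is refused whole. OPENING is the finger opening in mm, from 0 to 94, set as the call begins (- or left out, the last holds). The fingers move at their own pace and stop on an object; FORCE is the grip in N (left out, the last holds). Time passes only in rows, so rows that repeat a pose let the fingers close. It gives the time, the measured TCP pose, the force and the opening at its end, in the units of the state.
- manip.read_state(): the state, without advancing time (a new reading comes with each control period).
- manip.camera(name): name is "scene" or "top" or "wrist"; returns a dict with "img" (480x640x3 uint8, red, green, blue), "intrinsics" (3x3 intrinsics, pixels), "origin" and "orientation" of the camera in the world. Camera axes: x right, y down, z forward; pixel columns grow to the right and rows downward; lengths in mm; the calibration is good to about 2 mm. A picture is of the moment at which its call begins. There is no depth.
- manip.sign_off(): hands the job in, once; it reports no verdict.
Trained networks look in a picture, given as the dict that the camera call returned (one of the last four; its "shot" number tells which), for a name from the list of things; names that differ only in an ending like _2 or _b are one class to them, and where a whole thing is asked for, a point or a joint stands for the part that bears it (a point fixed in the world has none). Each returns a list of dicts, best first, with "score" (0 to 1); they miss things now and then, are a little off and sometimes report something else, mostly with a low value. They report only what shows in the picture. A call takes as long as a camera call.
- manip.masks_of(thing, picture): "pixels" (480x640 bool, what is visible of it) and "xy" ([column, row] in pixels, amid what is visible of it).
- manip.tip_of(thing, picture): "xy" ([column, row] in pixels: a listed point, or the origin of a listed thing).
The state is a dict: "clock": time; "joints": joint angles; "qd": joint speeds; "effort": joint torques, N m; "eef_pos": TCP position; "eef_rot": TCP orientation; "wrist_force": force on the tool from outside, world axes, zero at the start; "moment": the same for the moment, N m; "finger_gap": finger opening in mm.
Only numpy, scipy, OpenCV 4.12 (cv2) and the standard library are available. Lean on these libraries where they do the work, as an engineer would, in place of code of your own. Each camera call takes 0.05 s, during which the arm holds its last target.

## Task

Pick up the small blue parts bin by its black handle, with a light grip of no more than about 50 N so the plastic handle is not crushed, and tip it in the air towards its yellow corner, about 30 degrees, rocking it if any hang back, until all four steel bosses have slid together into that corner for the welder to pick from. Let them slide by themselves: do not touch them, spill them or disturb the fixture, spray can, bent tube and brush standing around. Finish still holding the bin tipped and steady, clear of the bench, with the yellow corner lowest; do not put it down.

Things in the scene. Friction and masses are not known exactly. Their poses are not given: they have to be found in the camera images.
- bin: Blue open plastic parts bin on the bench, facing any way: 200 x 140 mm outside (its x, y), 65 mm high, walls and floor 4 mm, about 260 g. Origin: centre of its underside; z out of its mouth. Rigid handle across its middle: flat straps up from the middles of the two long walls carry a black bar along the bin's y. Its +x +y corner is marked yellow on rim, outer faces and floor.
- handle (a point): Centre of the black handle bar: 115 mm straight above the bin's origin; axes as the bin's. The bar is 16 mm wide (along bin x), 18 mm high and 140 mm long (along bin y); its top is 124 mm above the underside. Free space under and beside it.
- corner (a point): The inside of the yellow corner, at floor level, at (96, 66, 4) mm from the bin's origin in the bin's axes.
- boss1: Loose turned steel weld boss lying in the bin: disc 22 mm across, 14 mm high, dark bore in its top, about 35 g. Origin: centre of its underside, z its axis. Lightly oiled: begins to slide on the bin floor at about 6 to 9 degrees of tilt; rubs along the walls and other bosses too, so along a wall it needs 10 to 15, more in a queue, and a second or two.
- boss2: Loose turned steel weld boss lying in the bin: disc 22 mm across, 14 mm high, dark bore in its top, about 35 g. Origin: centre of its underside, z its axis. Lightly oiled: begins to slide on the bin floor at about 6 to 9 degrees of tilt; rubs along the walls and other bosses too, so along a wall it needs 10 to 15, more in a queue, and a second or two.
- boss3: Loose turned steel weld boss lying in the bin: disc 22 mm across, 14 mm high, dark bore in its top, about 35 g. Origin: centre of its underside, z its axis. Lightly oiled: begins to slide on the bin floor at about 6 to 9 degrees of tilt; rubs along the walls and other bosses too, so along a wall it needs 10 to 15, more in a queue, and a second or two.
- boss4: Loose turned steel weld boss lying in the bin: disc 22 mm across, 14 mm high, dark bore in its top, about 35 g. Origin: centre of its underside, z its axis. Lightly oiled: begins to slide on the bin floor at about 6 to 9 degrees of tilt; rubs along the walls and other bosses too, so along a wall it needs 10 to 15, more in a queue, and a second or two.
- fixture: Bystander: welding fixture fixed to the bench, a 300 x 180 mm (x, y) plate 20 mm thick with blocks and two red-handled toggle clamps up to 140 mm high. Origin: centre of its underside.
- can: Bystander: upright spray can, 60 mm across, 150 mm high, loose. Origin: centre of its underside.
- tube: Bystander: loose bent steel tube lying flat, 14 mm thick, about 260 mm long (x) and 65 mm wide. Origin: on the bench under its middle.
- brush: Bystander: loose brush lying on the bench beyond the bin, 190 mm long (its x), 42 mm wide, 20 mm high. Origin: centre of its underside.

How it is judged:
By the outcome, as a careful person would: the job done as asked, in the order asked, and still so for the second after the job is handed in, while the arm keeps its last pose, push and grip.
It also fails if it takes over 45 s, if anything falls off the work surface, if the arm or the gripper's body presses on something with over 40 N, if the wrist force passes 120 N, or if a joint passes its speed limit or range.

## Working session

There is one attempt and no reset: what is moved stays moved. The work goes in short steps, Python scripts to look and compute and a shell command to move; the robot and the scene stay as the last step left them, time stands still between calls to the robot, and variables do not carry over. Pictures are saved under pics/ and viewed, and the job is handed in when it is done.

```bash
mkdir -p pics; ls
python3 - <<'E'
from cell import manip
import cv2
s=manip.read_state();print(s)
for n in ("scene","top","wrist"):
    c=manip.camera(n);cv2.imwrite(f"pics/a_{n}.png",c["img"][:,:,::-1]);print(n,c["origin"],c["orientation"],c["intrinsics"])
    for t in ("bin","handle","corner","can","fixture","tube","brush","boss1"):
        print(t,[( [round(float(v)) for v in d["xy"]],round(d["score"],2)) for d in manip.tip_of(t,c)][:5])
E
```

```text
pics
{'clock': 0.0, 'joints': array([-1.24858184e+00,  3.00468891e-01,  1.52156594e+00, -2.18768074e-05,
        1.32065633e+00, -6.65779455e-02]), 'qd': array([ 0.00087758,  0.00224925, -0.00135675, -0.00039083, -0.00165319,
       -0.00042338]), 'effort': array([ 1.36006215e-04, -5.31807232e+01, -3.52738881e+01,  7.08444114e-02,
        2.44263920e-02, -1.16541482e-04]), 'eef_pos': array([ 208.42260165, -508.74034219,  226.89392279]), 'eef_rot': array([-1.57189380e+00,  5.19387949e-05, -2.75279483e+00]), 'wrist_force': array([ 0.22226153,  0.9348244 , -0.37512395]), 'moment': array([-0.03012426,  0.05579393, -0.02356264]), 'finger_gap': 93.7137909933204}
scene [1414.14423752 -251.31390651  672.70270672] [-2.1554342  -0.00534438  1.24622295] [[511.44477089   0.         311.60005873]
 [  0.         511.44477089 237.08775264]
 [  0.           0.           1.        ]]
bin [([228, 288], 0.76)]
handle [([220, 243], 0.68), ([216, 272], 0.56)]
corner [([244, 325], 0.75)]
can [([133, 259], 0.92), ([251, 269], 0.53)]
fixture [([468, 228], 0.84), ([101, 331], 0.58)]
tube [([99, 330], 0.66)]

[... 238 characters left out ...]
65]
 [  0.         571.2801802  231.09857007]
 [  0.           0.           1.        ]]
bin [([396, 226], 0.6), ([396, 221], 0.23)]
handle [([399, 221], 0.91)]
corner [([384, 183], 0.97)]
can []
fixture [([154, 249], 0.96), ([391, 227], 0.57)]
tube [([364, 248], 0.5)]
brush [([326, 160], 0.77), ([462, 293], 0.31)]
boss1 [([396, 258], 0.62), ([365, 246], 0.5), ([412, 213], 0.48), ([407, 236], 0.39)]
wrist [ 279.74610607 -480.13920257  384.52087363] [ 2.87273458e+00 -2.61199438e-04 -1.18274382e+00] [[342.89803517   0.         312.83279943]
 [  0.         342.89803517 243.53998868]
 [  0.           0.           1.        ]]
bin []
handle []
corner []
can []
fixture []
tube []
brush []
boss1 []
```

View pics/a_scene.png

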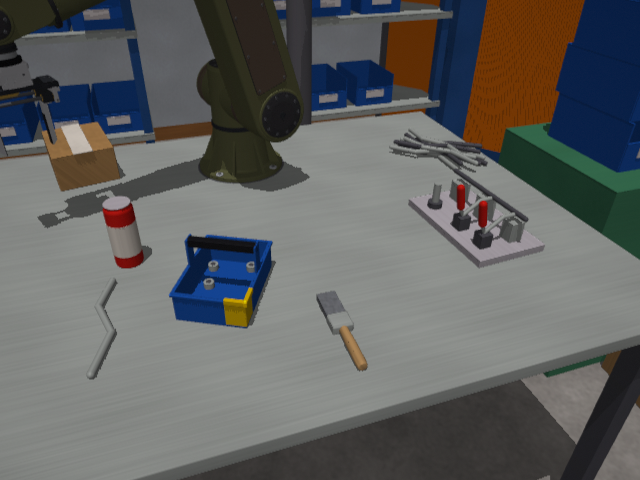

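View pics/a_top.png

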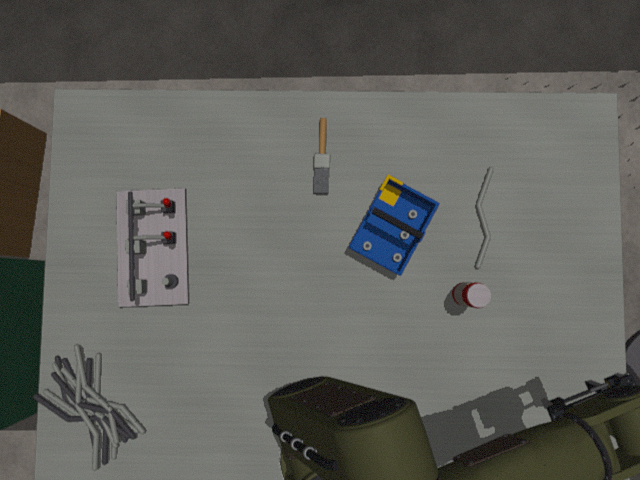

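```bash
python3 -c "
import cv2
a=cv2.imread('pics/a_top.png');cv2.imwrite('pics/a_topz.png',cv2.resize(a[130:320,300:540],None,fx=3.1,fy=3.1,interpolation=cv2.INTER_CUBIC))
a=cv2.imread('pics/a_scene.png');cv2.imwrite('pics/a_scz.png',cv2.resize(a[190:360,80:320],None,fx=3.3,fy=3.3,interpolation=cv2.INTER_CUBIC))"
```

```text
(no output)
```

View pics/a_topz.png

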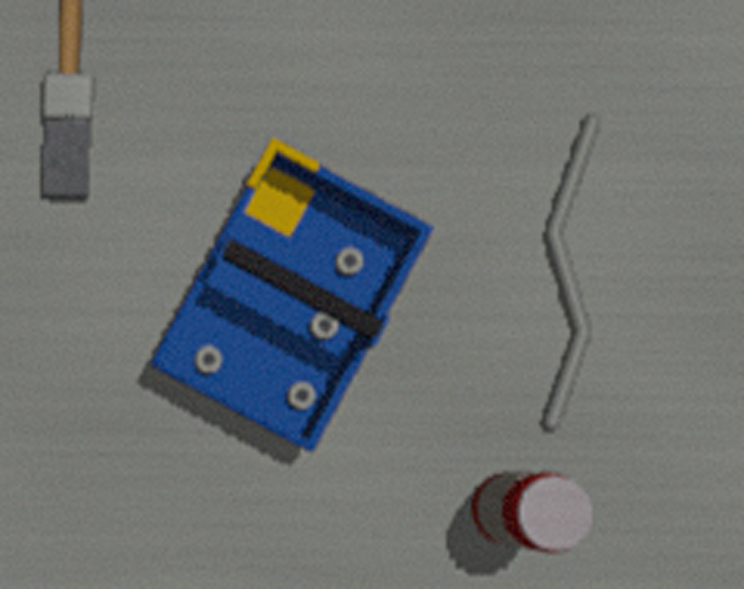

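View pics/a_scz.png

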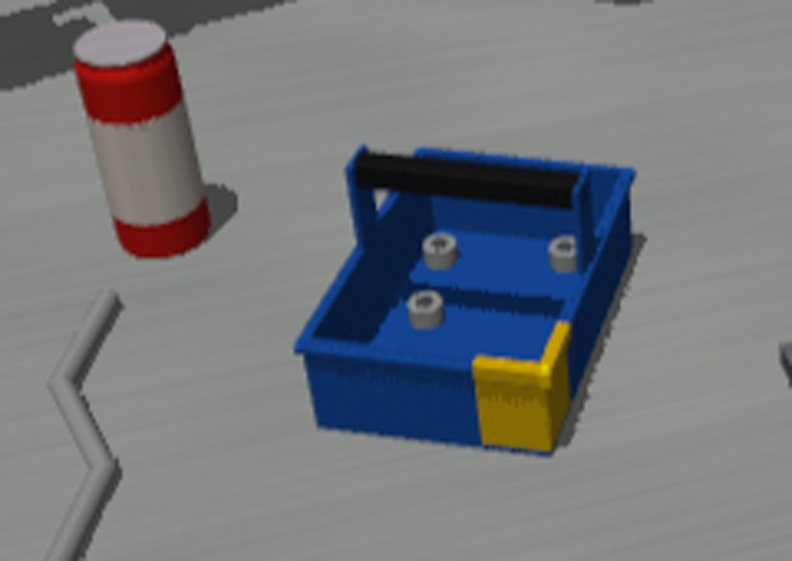

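The bin's yellow corner is at top-image px (388,175), the bar runs (374,210) to (422,236), and all four bosses are visible. The can is at (470,293), the brush at (321,160) and the tube at (483,220). Now I'll fit the bin pose from both views.

```bash
cat > h.py <<'E'
import numpy as np, cv2
from scipy.spatial.transform import Rotation as R
from scipy.optimize import least_squares
from cell import manip
def rot(o): return R.from_euler('xyz',o)
def proj(c,P):
    p=rot(c["orientation"]).inv().apply(np.atleast_2d(P)-np.array(c["origin"])); K=np.array(c["intrinsics"])
    q=p@K.T; return q[:,:2]/q[:,2:]
def onplane(c,uv,z):
    d=rot(c["orientation"]).apply(np.linalg.inv(c["intrinsics"])@np.array([uv[0],uv[1],1.])); o=np.array(c["origin"])
    return o+d*(z-o[2])/d[2]
E
python3 - <<'E'
from h import *
top=manip.camera("top");sc=manip.camera("scene")
B=np.array([[100,70,65],[100,-70,65],[-100,-70,65],[-100,70,65],[0,70,124],[0,-70,124]],float)
ut=np.array([(275,140),(432,228),(310,450),(152,366),(228,247),(380,325)])/3.1+[300,130]
us=np.array([(547,376),(298,350),(418,150),(634,172),(574,180),(358,158)])/3.3+[80,190]
def f(p,which=None):
    W=R.from_euler('z',p[2]).apply(B)+[p[0],p[1],0]
    a=(proj(top,W)-ut).ravel();b=(proj(sc,W)-us).ravel()
    return {'t':a,'s':b,None:np.r_[a,b]}[which]
for w in ('t','s',None):
    r=least_squares(f,[450,-150,-.5],args=(w,),loss='soft_l1',x_scale=[100,100,1]);print(w,r.x[:2],np.degrees(r.x[2]),np.abs(r.fun).max().round(2),r.fun.round(1))
p=r.x
H=np.array([p[0],p[1],115])
print("H",H)
for n,uv in (("can",(473,294)),("canT",(480,294)),("brush",(321,194)),("brush2",(329,160)),("t1",(490,168)),("t2",(477,267))):
    print(n,onplane(top,uv,150 if n=="canT" else 0)[:2].round())
E
python3 - <<'E'
from h import *
s=manip.read_state();T=rot(s["eef_rot"]).as_matrix();print(T.round(3))
E
```

```text
t [ 582.45593823 -155.45004256] -28.1576702392736 2.28 [-0.1  1.9 -1.2  0.2  0.2 -0.9  1.4 -1.2 -1.8 -0.7  1.1  2.3]
s [ 591.57841866 -152.79390906] -28.000054401138538 3.41 [-0.6 -0.4  0.9 -1.1  0.6  0.4 -1.5 -0.   3.4  0.9 -1.6  0.5]
None [ 587.04988506 -154.04228596] -28.28064819402167 3.11 [-0.6  0.1 -1.7 -1.5 -0.5 -2.8  0.8 -3.1 -2.3 -2.7  0.4  0.4 -2.1 -1.8
 -0.2 -2.6 -0.  -0.6 -2.4 -0.9  2.2 -0.2 -2.5 -0.7]
H [ 587.04988506 -154.04228596  115.        ]
can [ 414. -366.]
canT [ 417. -342.]
brush [669.  28.]
brush2 [759.   8.]
t1 [ 742. -414.]
t2 [ 483. -377.]
[[-0.925 -0.     0.379]
 [-0.379  0.    -0.925]
 [ 0.    -1.    -0.   ]]
```

```bash
python3 -m jog '[-481,-30,-176,0,-39.4,0,-481,-30,-176,0,-39.4,0,-481,-30,-176,0,-39.4,0,-481,-30,-176,0,-39.4,0,-481,-30,-176,0,-39.4,0,-481,-30,-176,0,-39.4,0,-481,-30,-176,0,-39.4,0,-481,-30,-176,0,-39.4,0,-481,-30,-176,0,-39.4,0,-481,-30,-176,0,-39.4,0]' 60 45
```

```text
clock: 2.28
eef_pos: [517.0, -226.8, 252.1]
eef_rot: [-1.57, -0.0, -2.065]
wrist_force: [0.3, -0.8, 0.2]
finger_gap: 60.0
```

```bash
python3 -m jog '[-97,0,27,0,0,0,-97,0,27,0,0,0,-97,0,27,0,0,0,-97,0,27,0,0,0]'
python3 - <<'E'
from h import *
for n in ("wrist",):
    c=manip.camera(n);cv2.imwrite(f"pics/b_{n}.png",c["img"][:,:,::-1]);print(c["origin"],c["orientation"])
    for t in ("handle","corner"):
        d=manip.tip_of(t,c);print(t,[(x["xy"],x["score"]) for x in d][:3])
    s=manip.read_state();print(s["eef_pos"],s["eef_rot"])
    for x in manip.masks_of("handle",c)[:2]:
        print(x["score"],x["xy"],x["pixels"].sum(),cv2.minAreaRect(cv2.findNonZero(x["pixels"].astype('uint8'))))
    for xy in (587,-154),(582,-155),(591,-153):
        print(xy,proj(c,[[*xy,124]]))
E
```

```text
clock: 2.62
eef_pos: [587.4, -152.9, 251.1]
eef_rot: [-1.571, 0.0, -2.061]
wrist_force: [-0.9, -0.3, -1.2]
finger_gap: 60.1
[623.71294891 -85.37689023 408.26129217] [ 2.87300068e+00  7.03571458e-04 -4.91195964e-01]
handle [([313.2, 240.9], 0.92)]
corner [([394.2, 163.2], 0.63)]
[ 585.15047246 -156.49461855  251.66084612] [-1.57114636e+00 -2.85501289e-04 -2.06526422e+00]
0.9 [312.9, 221.9] 27397 ((314.2005310058594, 235.8565673828125), (164.45628356933594, 215.1809539794922), 89.42127990722656)
0.69 [329.2, 14.2] 2319 ((341.5, 21.5), (43.0, 97.0), 90.0)
(587, -154) [[313.06065943 243.0752277 ]]
(582, -155) [[308.49262205 246.69977649]]
(591, -153) [[316.62497423 239.96140013]]
```

View pics/b_wrist.png

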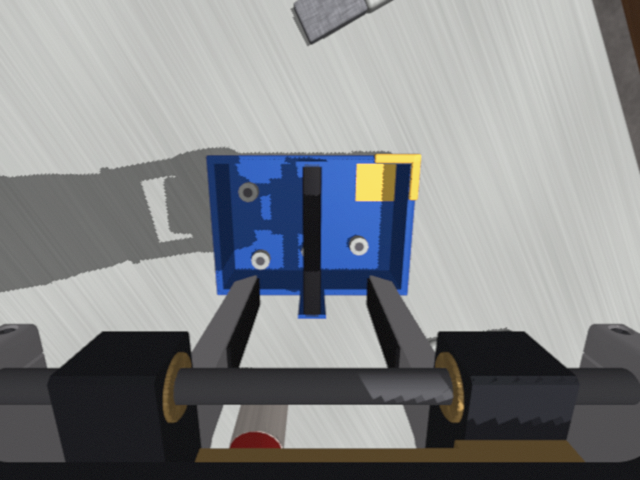

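The wrist view shows the bar at column 312, centred between the open fingers (about 248 to 378) and parallel to the pads. Its middle is at row ~241, as predicted. I'll descend next.

```bash
python3 -m jog '[0,35,0,0,0,0,0,70,0,0,0,0,0,100,0,0,0,0,0,120,0,0,0,0,0,130,0,0,0,0,0,135,0,0,0,0,0,135,0,0,0,0]'
python3 - <<'E'
from h import *
for n in ("wrist",):
    c=manip.camera(n);cv2.imwrite(f"pics/c_{n}.png",c["img"][:,:,::-1])
    c=manip.camera("scene");cv2.imwrite(f"pics/c_s.png",cv2.resize(c["img"][150:350,80:340,::-1],None,fx=3,fy=3,interpolation=cv2.INTER_CUBIC))
E
```

```text
clock: 3.4
eef_pos: [585.3, -156.7, 116.9]
eef_rot: [-1.571, -0.0, -2.066]
wrist_force: [0.4, -0.7, 0.3]
finger_gap: 59.8
```

View pics/c_wrist.png

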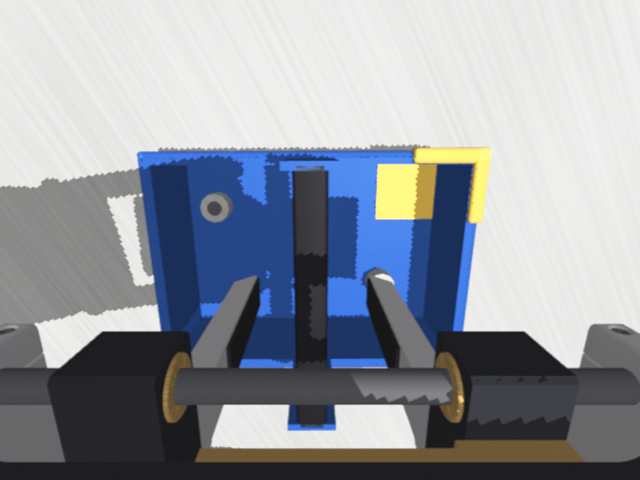

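View pics/c_s.png

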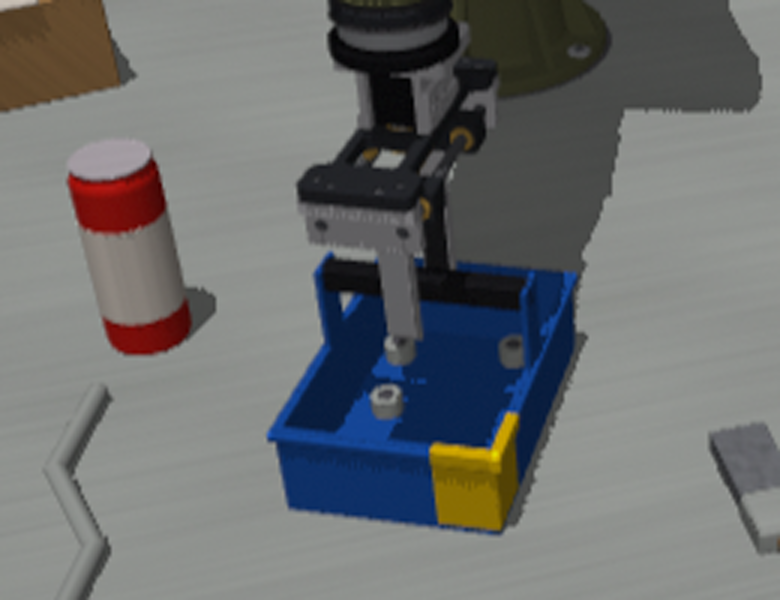

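Run:
```python
from h import *
c=manip.camera("wrist");s=manip.read_state();T=rot(s["eef_rot"]);p=s["eef_pos"]
print(p)
a=onplane(c,(311,168),124);b=onplane(c,(312,425),124)
for q in (a,b,(a+b)/2): print(q.round(1),T.inv().apply(q-p).round(1))
print(np.linalg.norm(a-b))
```

```text
[ 586.11204493 -156.45236572  118.43899706]
[618.1 -95.7 124. ] [-68.7  -5.5  -0.7]
[ 554.3 -214.4  124. ] [66.1 -5.6 -0.5]
[ 586.2 -155.   124. ] [-1.3 -5.6 -0.6]
134.74152973959167
```

Grasp point is within 1.5 mm of the bar centre. Closing with 45 N.

```bash
python3 -m jog '[0,0,0,0,0,0,0,0,0,0,0,0,0,0,0,0,0,0,0,0,0,0,0,0,0,0,0,0,0,0,0,0,0,0,0,0,0,0,0,0,0,0,0,0,0,0,0,0]' 0 45
```

```text
clock: 4.22
eef_pos: [585.5, -156.0, 116.8]
eef_rot: [-1.571, -0.0, -2.065]
wrist_force: [-0.2, 0.2, 0.3]
finger_gap: 15.8
```

```bash
python3 -m jog '[0,-5,0,0,0,0,0,-15,0,0,0,0,0,-30,0,0,0,0,0,-50,0,0,0,0,0,-70,0,0,0,0,0,-90,0,0,0,0,0,-110,0,0,0,0,0,-125,0,0,0,0,0,-135,0,0,0,0,0,-140,0,0,0,0]'; python3 -m jog '[3,-5,-5,0,0,0,9,-15,-15,0,0,0,16,-27,-30,0,0,0,24,-40,-45,0,0,0,32,-53,-60,0,0,0,40,-66,-75,0,0,0,47,-80,-88,0,0,0,52,-90,-98,0,0,0,56,-97,-104,0,0,0,57,-100,-106,0,0,0]'
python3 - <<'E'
from h import *
c=manip.camera("wrist");cv2.imwrite("pics/d_w.png",c["img"][:,:,::-1])
E
```

```text
clock: 5.05
eef_pos: [585.7, -156.1, 258.7]
eef_rot: [-1.569, 0.0, -2.065]
wrist_force: [0.2, -0.9, -3.6]
finger_gap: 15.8
clock: 5.88
eef_pos: [464.4, -156.0, 357.6]
eef_rot: [-1.57, -0.0, -2.066]
wrist_force: [-0.1, 0.1, -3.6]
finger_gap: 15.7
```

View pics/d_w.png

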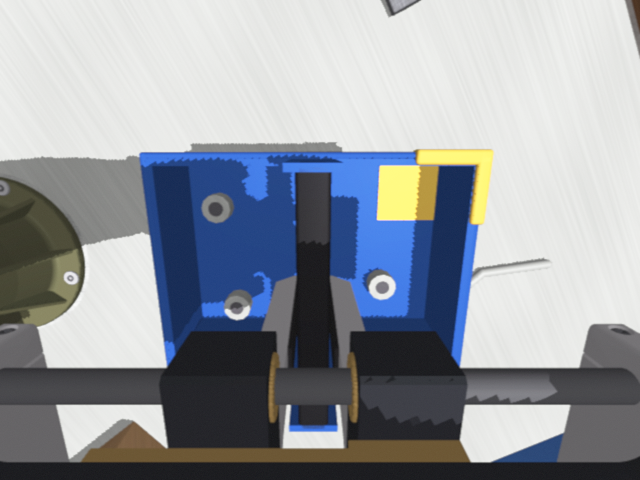

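The bin hangs level in the grip, with bosses at px (217,208), (237,305) and (382,287), and the fourth hidden under the bar. I'll now tip smoothly about the axis across the diagonal.

```bash
python3 -m jog '[0,0,0,-0.8,0,-0.6,0,0,0,-1.9,0,-1.6,0,0,0,-3.4,0,-2.9,0,0,0,-4.9,0,-4.1,0,0,0,-6.4,0,-5.4,0,0,0,-7.9,0,-6.6,0,0,0,-9.3,0,-7.8,0,0,0,-10.4,0,-8.7,0,0,0,-11.2,0,-9.4,0,0,0,-11.5,0,-9.7]'; python3 -m jog '[0,0,0,-0.8,0,-0.6,0,0,0,-1.9,0,-1.6,0,0,0,-3.4,0,-2.9,0,0,0,-4.9,0,-4.1,0,0,0,-6.4,0,-5.4,0,0,0,-7.9,0,-6.6,0,0,0,-9.3,0,-7.8,0,0,0,-10.4,0,-8.7,0,0,0,-11.2,0,-9.4,0,0,0,-11.5,0,-9.7]';python3 -m jog '[0,0,0,0,0,0,0,0,0,0,0,0,0,0,0,0,0,0,0,0,0,0,0,0,0,0,0,0,0,0,0,0,0,0,0,0,0,0,0,0,0,0,0,0,0,0,0,0,0,0,0,0,0,0,0,0,0,0,0,0]';  cat > look.py <<'E'
import sys
from h import *
t=sys.argv[1]
s=manip.read_state();A=rot(s["eef_rot"]).as_matrix();print("bin z (if rigid)",(-A[:,1]).round(3),"tilt",np.degrees(np.arccos(-A[2,1])).round(1),"bin x",A[:,2].round(2),"bin y",(-A[:,0]).round(2),s["finger_gap"])
for n in ("wrist","scene","top"):
    c=manip.camera(n);im=c["img"][:,:,::-1]
    if n!="wrist":
        m=[d for d in manip.masks_of("bin",c)]
        x,y=map(int,m[0]["xy"]) if m else (320,240)
        x=min(max(x,100),540);y=min(max(y,75),405)
        im=cv2.resize(im[y-75:y+75,x-100:x+100],None,fx=4,fy=4,interpolation=cv2.INTER_CUBIC); print(n,"crop",x-100,y-75)
    cv2.imwrite(f"pics/{t}_{n}.png",im)
E
python3 look.py e
```

```text
clock: 6.77
eef_pos: [465.6, -155.8, 356.0]
eef_rot: [-1.776, -0.169, -2.047]
wrist_force: [-1.1, 1.0, -4.2]
finger_gap: 15.7
clock: 7.6
eef_pos: [465.3, -155.9, 356.5]
eef_rot: [-1.989, -0.33, -1.994]
wrist_force: [-1.3, -0.2, -3.8]
finger_gap: 15.7
clock: 8.43
eef_pos: [465.2, -155.9, 356.8]
eef_rot: [-1.988, -0.329, -1.995]
wrist_force: [0.5, 0.5, -3.8]
finger_gap: 15.7
bin z (if rigid) [0.491 0.103 0.865] tilt 30.1 bin x [ 0.78 -0.5  -0.38] bin y [ 0.39  0.86 -0.32] 15.689159783647176
scene crop 91 62
top crop 347 211
```

View pics/e_wrist.png

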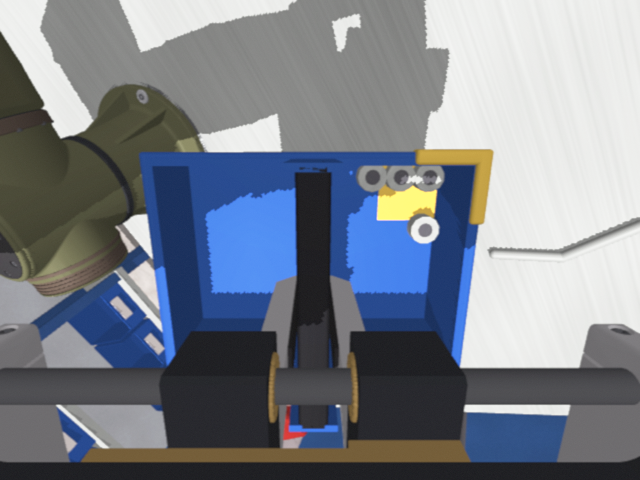

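View pics/e_scene.png

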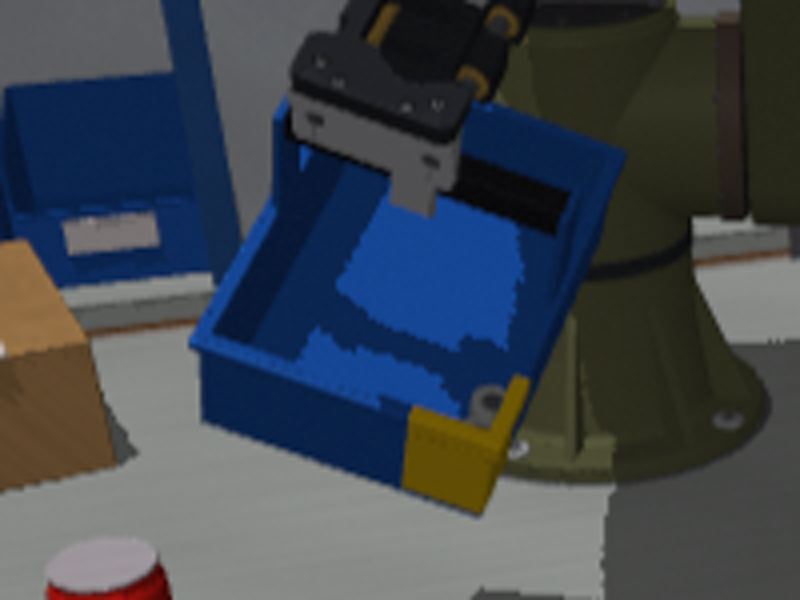

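View pics/e_top.png

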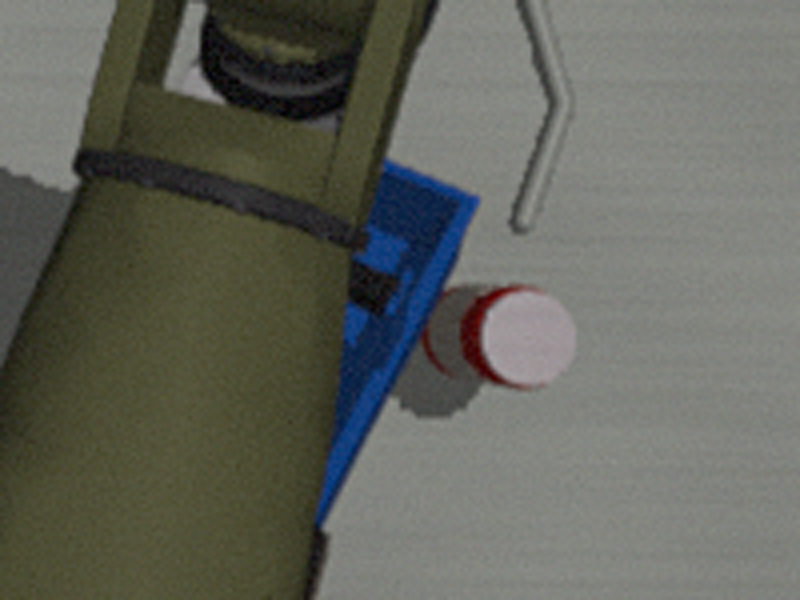

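The bin hasn't slipped in the grip. Three bosses are in a row along the +y wall from the corner, at (430,177), (400,177) and (372,177). The fourth, at (425,230), is still short of the corner along the +x wall. I'll wait a little and check whether it still moves.

```bash
python3 -m jog '[0,0,0,0,0,0,0,0,0,0,0,0,0,0,0,0,0,0,0,0,0,0,0,0,0,0,0,0,0,0,0,0,0,0,0,0,0,0,0,0,0,0,0,0,0,0,0,0,0,0,0,0,0,0,0,0,0,0,0,0]';  python3 look.py f
python3 - <<'E'
import cv2
a=cv2.imread('pics/f_wrist.png')
cv2.imwrite('pics/f_z.png',cv2.resize(a[130:280,310:510],None,fx=4,fy=4,interpolation=cv2.INTER_CUBIC))
E
```

```text
clock: 9.52
eef_pos: [465.2, -155.9, 356.8]
eef_rot: [-1.988, -0.329, -1.995]
wrist_force: [-0.4, -0.6, -4.7]
finger_gap: 15.7
bin z (if rigid) [0.491 0.103 0.865] tilt 30.1 bin x [ 0.78 -0.5  -0.38] bin y [ 0.39  0.86 -0.32] 15.729508395190006
scene crop 4 256
top crop 345 208
```

View pics/f_z.png

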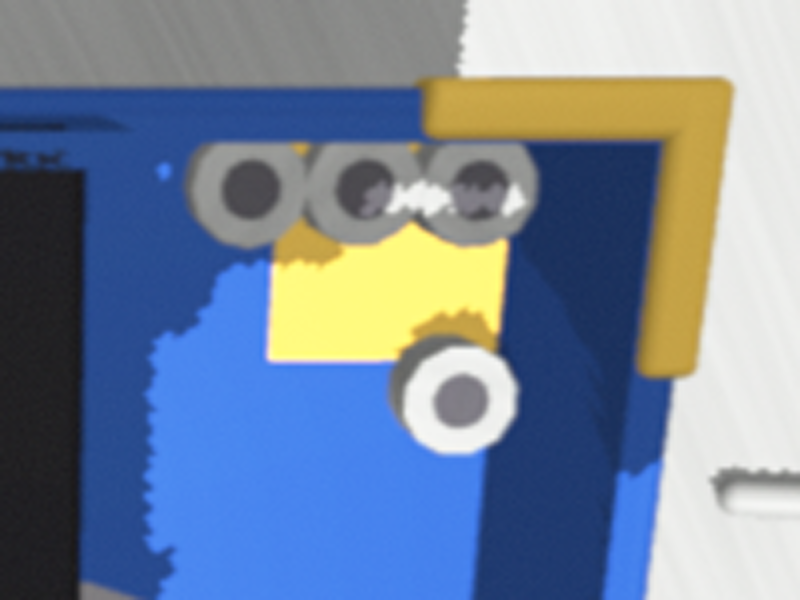

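The fourth boss hangs against the +x wall at (424,230) and hasn't moved. I'll rock the bin: more lean toward +y, less toward +x.

```bash
python3 -m jog '[0,0,0,2,0,-1.3,0,0,0,5,0,-3.4,0,0,0,8,0,-5.5,0,0,0,11,0,-7.5,0,0,0,13,0,-9,0,0,0,13,0,-9,0,0,0,13,0,-9,0,0,0,13,0,-9,0,0,0,13,0,-9,0,0,0,13,0,-9]';  python3 look.py g
python3 - <<'E'
import cv2
a=cv2.imread('pics/g_wrist.png')
cv2.imwrite('pics/g_z.png',cv2.resize(a[130:330,260:510],None,fx=3,fy=3,interpolation=cv2.INTER_CUBIC))
E
```

```text
clock: 10.6
eef_pos: [465.3, -156.2, 356.6]
eef_rot: [-1.782, -0.478, -1.943]
wrist_force: [0.2, 0.0, -3.6]
finger_gap: 15.7
bin z (if rigid) [0.359 0.343 0.868] tilt 29.7 bin x [ 0.88 -0.45 -0.19] bin y [ 0.32  0.83 -0.46] 15.703120020413815
scene crop 80 60
top crop 338 215
```

View pics/g_z.png

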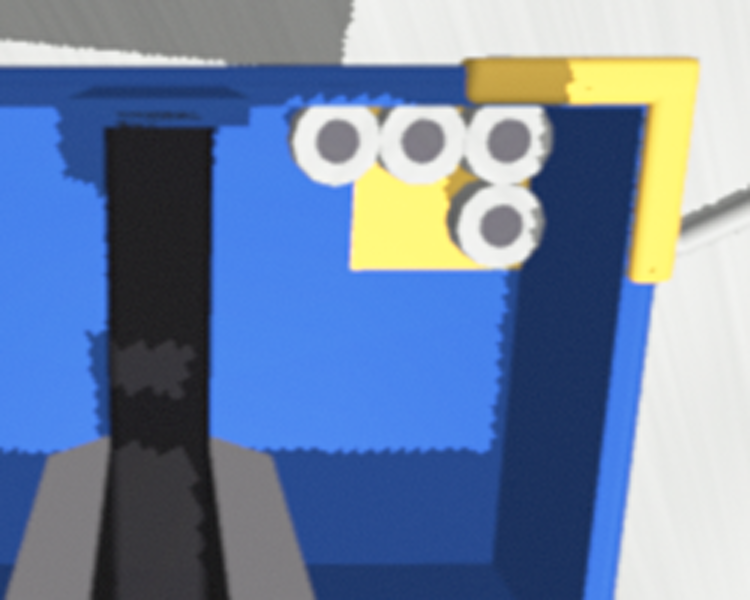

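All four bosses now touch: three in a row along +y from the corner, and the fourth on the +x wall next to the corner boss. I'll return gently to the diagonal tip so the yellow corner is clearly lowest.

```bash
python3 -m jog '[0,0,0,-0.8,0,0.5,0,0,0,-2.2,0,1.5,0,0,0,-4,0,2.8,0,0,0,-6,0,4.2,0,0,0,-8,0,5.5,0,0,0,-9.8,0,6.8,0,0,0,-11.2,0,7.8,0,0,0,-12.3,0,8.5,0,0,0,-13,0,9,0,0,0,-13,0,9]'; python3 -m jog '[0,0,0,0,0,0,0,0,0,0,0,0,0,0,0,0,0,0,0,0,0,0,0,0,0,0,0,0,0,0,0,0,0,0,0,0,0,0,0,0,0,0,0,0,0,0,0,0,0,0,0,0,0,0,0,0,0,0,0,0]';  python3 look.py i
python3 - <<'E'
import cv2
from h import *
a=cv2.imread('pics/i_wrist.png')
cv2.imwrite('pics/i_z.png',cv2.resize(a[130:330,260:510],None,fx=3,fy=3,interpolation=cv2.INTER_CUBIC))
c=manip.camera("scene");cv2.imwrite('pics/i_sf.png',c["img"][:,:,::-1])
E
```

```text
clock: 11.68
eef_pos: [465.3, -156.2, 356.6]
eef_rot: [-1.989, -0.329, -1.996]
wrist_force: [-0.3, -0.5, -3.6]
finger_gap: 16.0
clock: 12.52
eef_pos: [465.2, -155.9, 356.8]
eef_rot: [-1.988, -0.329, -1.995]
wrist_force: [0.3, -0.6, -3.2]
finger_gap: 15.5
bin z (if rigid) [0.491 0.103 0.865] tilt 30.1 bin x [ 0.78 -0.5  -0.38] bin y [ 0.39  0.86 -0.32] 15.509265537437738
scene crop 90 62
top crop 346 212
```

View pics/i_z.png

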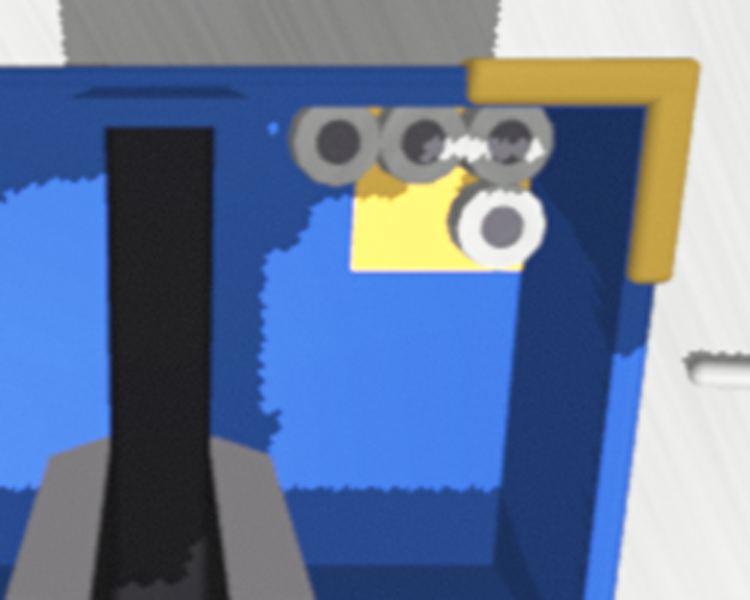

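View pics/i_sf.png

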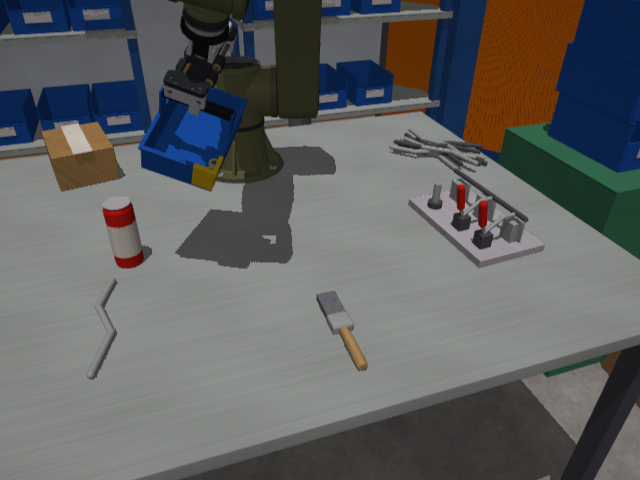

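The four bosses sit together at the yellow corner and stay there. The bin is tipped 30.1° and steady, and the can, tube, brush and fixture are at their original pixels. Handing in.

```bash
python3 -c "
from cell import manip
s=manip.read_state();print(s['clock'],s['finger_gap'],abs(s['qd']).max());print(manip.sign_off())"
```

```text
12.8167 15.871112560917073 0.0011463628310060617
the job is handed in; nothing more can be done
None
```

I gripped the bin by the middle of its black handle at 45 N, lifted it and tipped it 30° towards the yellow corner. One boss hung back on the +x wall, so I rocked the bin once towards +y. It slid in, and I went back to the 30° diagonal tip and handed in at 12.8 s.

**Last checks:**
- **Bosses:** in the last wrist picture all four touch one another. Three are in a row along the +y wall from the corner, and the fourth is on the +x wall beside the corner boss. The far end of the row is about 56 mm from the corner, worked out from the boss size. They did not move on the return to the diagonal tip.
- **Bin:** the tool's tilt was 30.1°, with the yellow corner lowest. Handle height was about 357 mm, well clear of the bench. The bin looked unmoved between the fingers in every wrist picture, and the arm was still.
- **Surroundings:** the can, tube, brush and fixture looked unmoved in the scene picture. The wrist force readings I saw stayed under about 5 N.

**Checks that disagreed:** at the start, the top and scene cameras put the bin about 9 mm apart in x. The wrist camera settled it before I closed the gripper, with the bar centre within about 1.5 mm of the grasp point.

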